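# Tare the jeweller's balance

## Robot

A 7-joint arm with a two-finger parallel gripper is mounted at the origin on the work surface. World frame = base frame: x ahead of the robot, y to its left, z up, the work surface at z = 0. Lengths are in m, angles in degrees, forces in N, time in s.
With the tool pointing down it reaches from about 0.425 to 0.875 m from the base axis. Payload 4.7 kg.
Tool frame: the origin (TCP) lies on the centre line of the jaws, within the pads' length; the fingertips stand 17 mm ahead of it and the grasp point (between the pads) lies 2 mm behind it; z points along the fingers, y is the line along which they close (so a half turn about z gives the same grasp; the last joint's range is limited). The gripper opens to 87 mm and grips with 3 to 60 N. Pads are 19 mm wide; open, the fingers measure 117 mm over their backs; the gripper's body (75 mm by 190 mm) begins 51 mm behind the grasp point.
Start: joints at [-74.593, 18.392, -4.016, 83.108, 1.295, 78.541, -3.26], TCP at [0.164, 0.629, 0.24] pointing down, gripper open.
Joint ranges: [-163.93, 163.93], [-17.29, 119.83], [-79.2, 71.16], [3.27, 140.29], [-89.18, 269.18], [5.43, 117.66], [-154.24, 154.24]. Speed limits (degrees/s): [147.25, 147.25, 180, 180, 180, 180, 180].

## Interface

Orientations are given as [roll, pitch, yaw] about the fixed x, y, z axes, in that order (R = Rz(yaw) Ry(pitch) Rx(roll)).
In Python, from cell import env, read_camera gives the robot as it stands.
- The arm moves only by the shell command python3 -m jog 'ROWS' [FORCE]. ROWS is JSON, a list of rows, each a list of 5 numbers: the opening, from 0 (shut) to 1 (fully open), then the shift along the tool's x, y, z each as a share of 0.02 m, from -1 to 1, then the turn about the tool's z as a share of 45 degrees, from -1 to 1. In form: [[gripper, x, y, z, yaw], ...]. A call has 1 to 12 rows; each row shifts and turns the commanded pose from where the row before left it, along the tool's axes as they then stand; what a row does not reach is not made up. A row lasts 1/12 s, in which the tool goes at most 41.7 mm and 7.16 degrees, less where a joint would pass 70% of its speed; a pose out of reach is approached as far as the arm can. A call with a number of a shift or a turn outside -1 to 1 is refused whole. A call with a gripper value outside its range is refused whole. The fingers move at their own pace and stop on an object; FORCE is the grip in N (left out, the last holds). Time passes only in rows, so rows that do not move let the fingers close. It gives the time, the measured TCP pose, the force, the opening and the grip force at its end, in the units of the state.
- env.get_obs(): the state, without advancing time (a new reading comes with each control period).
- read_camera(name): name is "scene" or "side" or "wrist"; returns a dict with "color" (480x640x3 uint8, red, green, blue), "range_z" (480x640 float32, m along the optical axis (not along the pixel's ray), 0 where there is no reading), "mtx" (3x3 intrinsics, pixels), "world_from_camera" (4x4, takes a point from camera to world coordinates); the wrist camera has in their place "T_tool_cam" (4x4, takes a point from camera to tool coordinates, whose origin is the TCP and whose axes are the flange's). Camera axes: x right, y down, z forward; pixel columns grow to the right and rows downward; lengths in m; the calibration is good to about 2 mm. The wrist camera is an equidistant fisheye: a pixel r from the principal point sees the ray r / f radians off the axis. A picture is of the moment at which its call begins: read the wrist's pose just before it.
- env.sign_off(): hands the job in; it is judged then, once.
The state is a dict: "time_s": time; "qpos": joint angles; "joint_velocities": joint speeds; "effort": joint torques, N m; "tool_pos": TCP position; "tool_rot": TCP orientation; "force": force on the tool from outside, world axes, zero at the start; "wrist_torque": the same for the moment, N m; "grip_width": finger opening in m; "grasp_force": force on a finger pad.
Only numpy, scipy, OpenCV 4.12 (cv2) and the standard library are available. Lean on these libraries where they do the work, as an engineer would, in place of code of your own. Each camera call takes 0.05 s, during which the arm holds its last target. There are 200 camera calls.

## Task

Zero the balance with its empty dish: push the draught shield's sliding top door fully shut with the fingertips, then press the tare key, the wide one, all the way down and let it spring back up, and withdraw. Touch the balance gently, grip nothing, leave the other three keys alone, and do not disturb the dish or the things standing round the balance.

Things in the scene. Friction and masses are not known exactly. Their poses are not given: they have to be found in the camera images.
- balance: White jeweller's balance, fixed, 275 mm deep (x), 210 wide (y). Origin on the bench; own +x to its back, +y left seen from its front. Front (x -148 to -45 mm): panel 55 mm high, sloping 8.5 deg down to 40 mm at the front edge; display, then a row of 4 keys. Rear: clear draught shield, x -40 to 120, y -80 to 80, walls to 113 mm above the bench; steel pan inside, centre x 40, top 63 mm up.
- shield_door (a joint): Opening of the shield's top door, m: clear plate 160 x 156 mm, 5 mm thick with grey frame, lying on the shield. 0 = fully shut (against soft rubber buffers); grows as it slides level to the back (balance +x), up to 0.09; starts 0.04 to 0.07 open, the gap at the front. About 1 N of friction; stays where it is left, cannot lift off.
- door_bar (a point): Middle of the top edge of the door's finger bar: grey upright bar at the door's front edge, 60 mm long (balance y), 8 thick (x), standing 17 mm above the frame. With the door shut this point is at x -26 mm, y 0 of the balance, 135 mm above the bench; it moves with the door. Push the bar to the balance's front (-x) to shut the door.
- tare_key_top (a point): Centre of the top of the tare key: the only wide key, a grey bar 46 mm (balance y) x 20 mm (x), at the right-hand end of the row seen from the balance's front; 8 mm proud of the panel; at x -120, y -62 mm of the balance, about 52 mm above the bench.
- tare_key (a joint): How far the tare key is pressed, in m: 0 = up, 0.004 = fully down (square to the panel, nearly straight down). It springs back; 3 N holds it fully down, where it meets a firm stop.
- print_key (a joint): Press of the small square key (18 x 18 mm) next to the tare key, m, 0 = up, same spring and travel as the tare key.
- print_key_top (a point): Centre of the top of that key, 58 mm to the left (balance +y) of the tare key's centre.
- unit_key (a joint): Press of the next small square key (18 x 18 mm), m, 0 = up.
- unit_key_top (a point): Centre of the top of that key, 98 mm to the left of the tare key's centre.
- power_key (a joint): Press of the small round key (18 mm across) at the left end of the row, m, 0 = up.
- power_key_top (a point): Centre of the top of that key, 140 mm to the left of the tare key's centre.
- dish: Loose shallow aluminium weighing dish, 68 mm across, 14 mm high, on the pan inside the shield. Origin at the centre of its underside.
- weight: Loose steel calibration weight with a knob, 38 mm across, 68 mm high, standing beside the balance. Origin at the centre of its underside.
- flux_pot: Loose white ceramic flux pot, 58 mm across, 49 mm high, with a brush fixed in it that leans out and up to 160 mm high; beside the balance. Origin at the centre of its underside.
- third_hand: Loose soldering third hand: round dark steel foot 68 mm across, post and tweezers reaching 62 mm towards its own -x and 140 mm up; beside the balance. Origin at the centre of its underside.
Not all that is in view belongs to the job. There is more than one size of the dish; the job needs the largest.

How it is judged:
By the outcome, as a careful person would: the job done as asked, in the order asked, and still so for the second after the job is handed in, with the robot touching nothing.
It also fails if it takes over 45 s, if anything falls off the work surface, if the arm or the gripper's body presses on something with over 40 N, if the wrist force passes 120 N, or if a joint passes its speed limit or range.

## Working session

There is one attempt and no reset: what is moved stays moved. The work goes in short steps, Python scripts to look and compute and a shell command to move; the robot and the scene stay as the last step left them, time stands still between calls to the robot, and variables do not carry over. Pictures are saved under pics/ and viewed, at most 10 in all, crops included, and the job is handed in when it is done.

```bash
ls; mkdir -p pics; python3 - <<'E'
from cell import env, read_camera
import cv2,numpy as np
o=env.get_obs();print({k:np.round(v,4).tolist() for k,v in o.items()})
for n in("scene","side"):
    c=read_camera(n);cv2.imwrite(f"pics/{n}0.png",c["color"][:,:,::-1]);np.savez(f"{n}0.npz",**c)
    print(n,c["mtx"].round(1).tolist(),c["world_from_camera"].round(3).tolist())
E
```

```text
pics
{'time_s': 0.0, 'qpos': [-74.5914, 18.4387, -4.0149, 83.1731, 1.296, 78.5408, -3.2614], 'joint_velocities': [0.0996, -0.1001, 0.0505, -0.0554, 0.1548, -0.0224, 0.0309], 'effort': [0.0005, -49.1291, -0.4033, -31.2524, -0.0638, 0.0438, 0.0002], 'tool_pos': [0.1638, 0.6285, 0.2385], 'tool_rot': [-179.8926, 0.0069, 165.3993], 'force': [0.1519, -0.0138, 0.0509], 'wrist_torque': [0.0279, -0.0332, -0.0045], 'grasp_force': 0.0, 'grip_width': 0.0873}
scene [[444.5, 0.0, 324.0], [0.0, 444.5, 231.8], [0.0, 0.0, 1.0]] [[0.18, 0.784, -0.594, 1.065], [0.984, -0.144, 0.108, -0.091], [-0.001, -0.604, -0.797, 0.678], [0.0, 0.0, 0.0, 1.0]]
side [[531.5, 0.0, 313.1], [0.0, 531.5, 236.4], [0.0, 0.0, 1.0]] [[0.839, -0.254, 0.481, 0.177], [-0.543, -0.434, 0.719, -0.684], [0.026, -0.864, -0.502, 0.584], [0.0, 0.0, 0.0, 1.0]]
```

View pics/scene0.png

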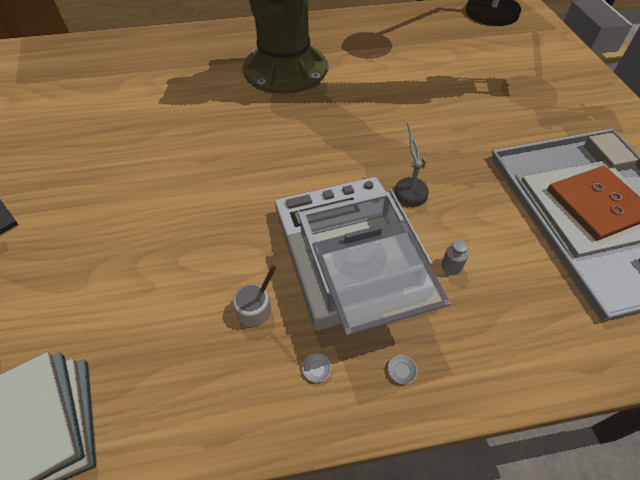

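View pics/side0.png

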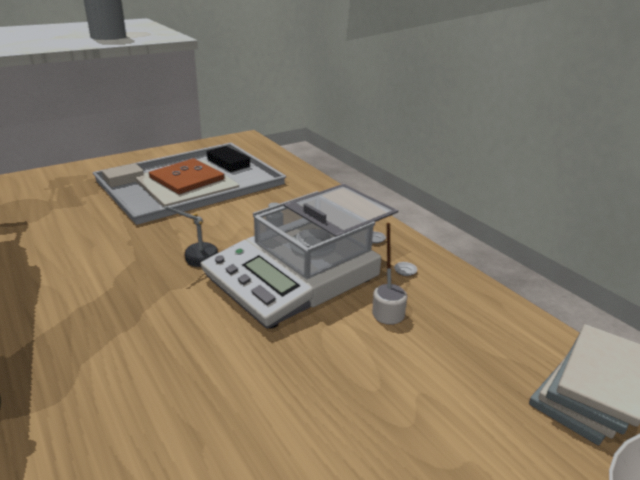

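The scene view shows the balance with its front towards the robot: tare key near (299,201), bar near (363,236). In the side view they are near (264,296) and (315,213). I'll zoom in for accurate picks.

```bash
python3 - <<'E'
import cv2,numpy as np
a=cv2.imread("pics/scene0.png")[160:310,265:415];b=cv2.imread("pics/side0.png")[180:330,195:345]
f=lambda i:cv2.resize(i,(400,400),interpolation=cv2.INTER_CUBIC)
s=lambda i:cv2.resize(i,None,fx=5.3333,fy=5.3333,interpolation=cv2.INTER_CUBIC)[:600]
cv2.imwrite("pics/za.png",s(a)[:,:800]);cv2.imwrite("pics/zb.png",s(b)[:,:800])
E
```

```text
(no output)
```

View pics/za.png

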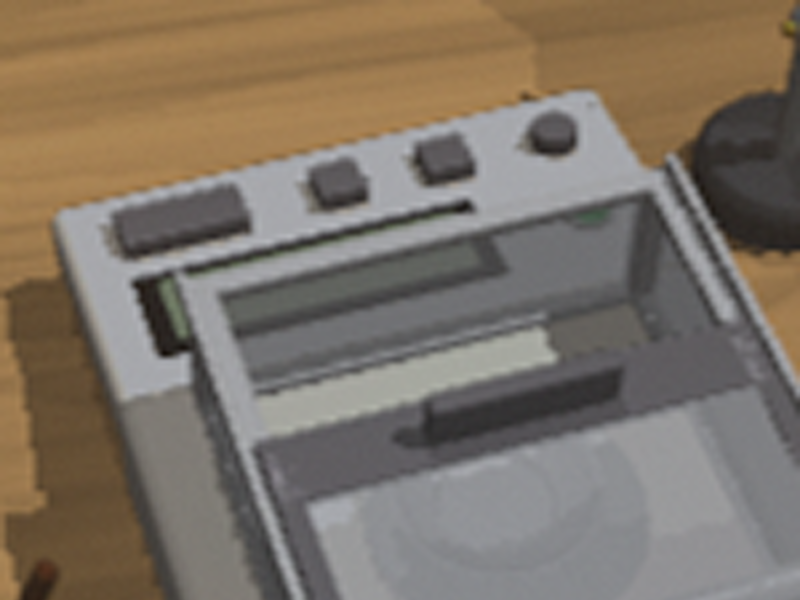

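View pics/zb.png

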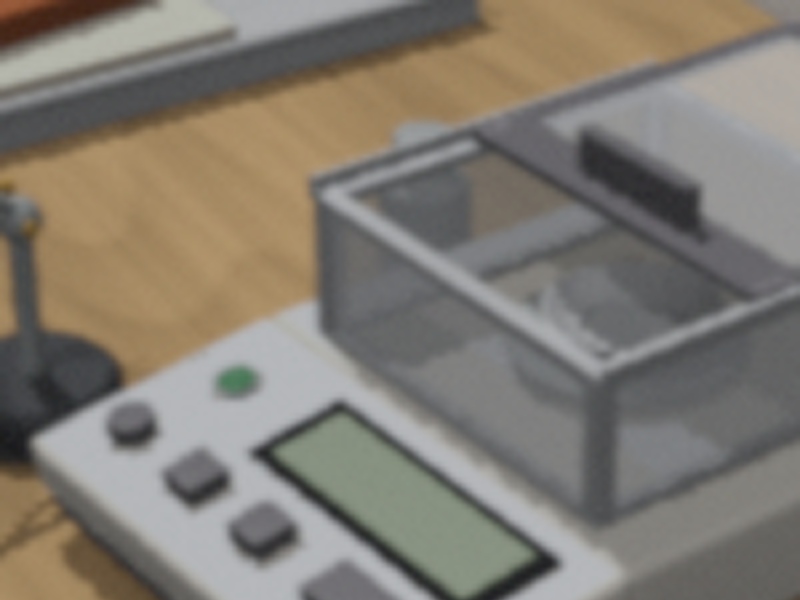

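Crop picks (crop scale 5.333) are: in the scene crop, tare (180,212), print (337,180), unit (443,153), power (553,128), bar top (524,384); in the side crop, power (132,418), unit (197,473), print (263,525), bar top (641,155). I'll fit the balance pose from these and triangulate as a check.

```bash
cat > fit.py <<'E'
import numpy as np
from scipy.optimize import least_squares
S=16/3
C={n:np.load(n+"0.npz") for n in("scene","side")}
P={"scene":{k:np.array(v)/S+[265,160]-.4 for k,v in dict(tare=(180,212),print=(337,180),unit=(443,153),power=(553,128),bar=(524,384),sr=(180,275),sl=(668,158)).items()},
 "side":{k:np.array(v)/S+[195,180]-.4 for k,v in dict(print=(263,525),unit=(197,473),power=(132,418),bar=(641,155),sr=(600,370),sl=(325,185)).items()}}
P["side"]["tare"]=np.array([264,294.5])
M=dict(tare=(-.12,-.062,.052),print=(-.12,-.004,.052),unit=(-.12,.036,.052),power=(-.12,.078,.052),sr=(-.04,-.08,.113),sl=(-.04,.08,.113),bar=(-.026,0,.135))
def proj(n,X):
    W=np.linalg.inv(C[n]["world_from_camera"]);p=C[n]["mtx"]@(W[:3,:3]@X+W[:3,3]);return p[:2]/p[2]
def world(v,m):
    c,s=np.cos(v[2]),np.sin(v[2]);return np.array([v[0]+c*m[0]-s*m[1],v[1]+s*m[0]+c*m[1],m[2]+v[4]])
def mod(v,k):
    m=np.array(M[k]); 
    if k=="bar":m[0]+=v[3]
    return world(v,m)
def res(v): return np.concatenate([proj(n,mod(v,k))-P[n][k] for n in P for k in P[n]])
if __name__=="__main__":
    r=least_squares(res,[.6,.05,0,.05,0],loss="soft_l1");v=r.x
    print(v.round(4),np.degrees(v[2]).round(2));np.save("pose.npy",v)
    i=0
    for n in P:
        for k in P[n]: print(n,k,res(v)[2*i:2*i+2].round(1));i+=1
    for k in M:
        t=least_squares(lambda X:np.r_[proj("scene",X)-P["scene"][k],proj("side",X)-P["side"][k]],[.6,.05,.1]).x
        print(k,t.round(4),mod(v,k).round(4))
E
python3 fit.py
```

```text
[ 0.624   0.0375  0.1212  0.0702 -0.001 ] 6.95
scene tare [ 0.2 -0.4]
scene print [ 0.2 -1.3]
scene unit [ 0.3 -0.9]
scene power [ 0.2 -1. ]
scene bar [ 0.4 -0.9]
scene sr [0.8 0.4]
scene sl [-1.  1.]
side print [0.6 0. ]
side unit [ 0.6 -0.3]
side power [0.5 0.1]
side bar [1.3 0.5]
side sr [1. 3.]
side sl [-1.4  2. ]
side tare [-0.3 -0.9]
tare [ 0.5124 -0.0391  0.0497] [ 0.5123 -0.0385  0.051 ]
print [0.5055 0.0195 0.0495] [0.5053 0.0191 0.051 ]
unit [0.5002 0.059  0.0496] [0.5005 0.0588 0.051 ]
power [0.4955 0.1009 0.0499] [0.4954 0.1005 0.051 ]
sr [ 0.5941 -0.0466  0.1161] [ 0.5939 -0.0467  0.112 ]
sl [0.5771 0.1122 0.1163] [0.5746 0.1121 0.112 ]
bar [0.6675 0.0434 0.1332] [0.6679 0.0429 0.134 ]
```

```bash
python3 -m jog '[[0,0,0,0,-0.12],[0,0,0,0,-0.12],[0,0,0,0,-0.12],[0,0,0,0,-0.12],[0,-0.7,-0.95,0,0],[0,-0.7,-0.95,0,0],[0,-0.7,-0.95,0,0],[0,-0.7,-0.95,0,0],[0,-0.7,-0.95,0,0],[0,-0.7,-0.95,0,0],[0,-0.7,-0.95,0,0],[0,-0.7,-0.95,0,0]]' 10
```

```text
time_s: 1.1
tool_pos: [0.2941, 0.4906, 0.2391]
tool_rot: [-180.0, -0.0, -173.0]
force: [0.9, -0.7, 1.1]
grip_width: 0.015
grasp_force: 0.0
```

```bash
python3 -m jog '[[0,-0.7,-1,0,0],[0,-0.7,-1,0,0],[0,-0.7,-1,0,0],[0,-0.7,-1,0,0],[0,-0.7,-1,0,0],[0,-0.7,-1,0,0],[0,-0.7,-1,0,0],[0,-0.7,-1,0,0],[0,-0.7,-1,0,0],[0,-0.7,-1,0,0],[0,-0.7,-1,0,0],[0,-0.7,-1,0,0]]' && python3 -m jog '[[0,-0.7,-1,0,0],[0,-0.7,-1,0,0],[0,-0.7,-1,0,0],[0,-0.7,-1,0,0],[0,-0.7,-1,0,0],[0,-0.7,-1,0,0],[0,-0.7,-1,0,0],[0,-0.7,-1,0,0],[0,-0.7,-1,0,0],[0,-0.7,-1,0,0],[0,-0.7,-1,0,0],[0,-0.3,-0.5,0,0]]' && python3 -m jog '[[0,0,0,0,0],[0,0,0,0,0]]'
```

```text
time_s: 2.1
tool_pos: [0.49, 0.273, 0.2392]
tool_rot: [-180.0, -0.0, -173.0]
force: [0.4, 1.7, -0.5]
grip_width: 0.0003
grasp_force: 0.0
time_s: 3.1
tool_pos: [0.6776, 0.0617, 0.2387]
tool_rot: [-179.9, -0.0, -173.2]
force: [0.3, -1.3, 0.0]
grip_width: 0.0007
grasp_force: 0.0
time_s: 3.27
tool_pos: [0.6759, 0.0654, 0.239]
tool_rot: [180.0, -0.1, -173.0]
force: [-0.3, 1.6, 0.1]
grip_width: 0.0003
grasp_force: 0.0
```

```bash
python3 -m jog '[[0,-0.35,-0.5,0,0],[0,-0.35,-0.5,0,0],[0,0,0,0.6,0],[0,0,0,0.8,0],[0,0,0,0.8,0],[0,0,0,0.8,0],[0,0,0,0.4,0],[0,0,0,0,0],[0,0,0,0,0]]'
python3 - <<'E'
from cell import read_camera
import cv2,numpy as np
ims=[]
a=read_camera("side")["color"][130:330,190:440,::-1]
b=read_camera("scene")["color"][120:320,240:490,::-1]
cv2.imwrite("pics/p1.png",cv2.resize(np.hstack([a,b]),(800,320),interpolation=cv2.INTER_CUBIC))
E
```

```text
time_s: 4.02
tool_pos: [0.6925, 0.0473, 0.1711]
tool_rot: [180.0, -0.1, -173.0]
force: [0.5, 0.3, 0.4]
grip_width: 0.0002
grasp_force: 0.0
```

View pics/p1.png

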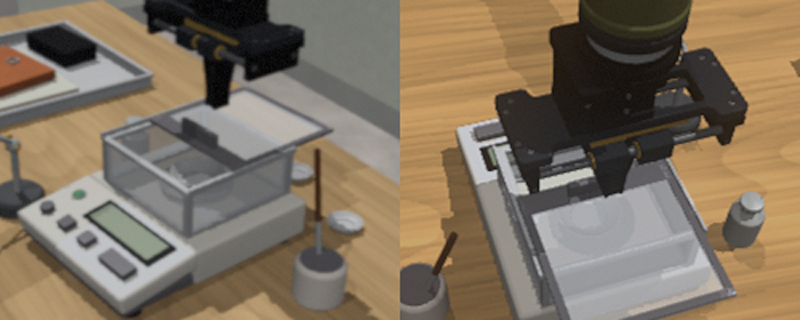

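The side view shows the closed fingertip just behind the bar (bar (200,130), tip (215,103)), with no obstruction around it. I'll lower it and push slowly.

```bash
python3 -m jog '[[0,0,0,0.4,0],[0,0,0,0.5,0],[0,0,0,0.35,0],[0,0,0,0.15,0],[0,0,0,0,0],[0,0,0,0,0]]'
python3 -m jog '[[0,0.1,0,0,0],[0,0.1,0,0,0],[0,0.1,0,0,0],[0,0.1,0,0,0],[0,0.1,0,0,0],[0,0.1,0,0,0],[0,0.1,0,0,0],[0,0.1,0,0,0],[0,0.1,0,0,0],[0,0.1,0,0,0]]'
```

```text
time_s: 4.62
tool_pos: [0.6926, 0.0472, 0.1431]
tool_rot: [-180.0, -0.0, -173.0]
force: [-0.3, -0.0, -0.6]
grip_width: 0.0006
grasp_force: 0.0
time_s: 5.45
tool_pos: [0.6729, 0.0447, 0.1438]
tool_rot: [180.0, 0.0, -173.0]
force: [1.2, 0.1, 0.1]
grip_width: 0.0005
grasp_force: 0.5
```

```bash
python3 -m jog '[[0,0.2,0,0,0],[0,0.2,0,0,0],[0,0.2,0,0,0],[0,0.2,0,0,0],[0,0.2,0,0,0],[0,0.2,0,0,0],[0,0.2,0,0,0],[0,0.2,0,0,0],[0,0.2,0,0,0],[0,0.2,0,0,0],[0,0.1,0,0,0],[0,0,0,0,0]]'
python3 - <<'E'
from cell import env,read_camera
import cv2,numpy as np
v=np.load("pose.npy");o=env.get_obs();d=np.array(o["tool_pos"][:2])-v[:2]
c,s=np.cos(v[2]),np.sin(v[2]);print("balance xy",c*d[0]+s*d[1],-s*d[0]+c*d[1],o["force"])
a=read_camera("side")["color"][180:300,230:400,::-1]
cv2.imwrite("pics/p2.png",cv2.resize(a,(680,480),interpolation=cv2.INTER_CUBIC))
E
```

```text
time_s: 6.45
tool_pos: [0.6305, 0.0395, 0.1435]
tool_rot: [180.0, -0.0, -173.0]
force: [0.2, 0.5, 0.3]
grip_width: 0.0005
grasp_force: 0.0
balance xy 0.006694697937222107 0.001184767505060279 [0.17871579 0.47063661 0.32354228]
```

View pics/p2.png

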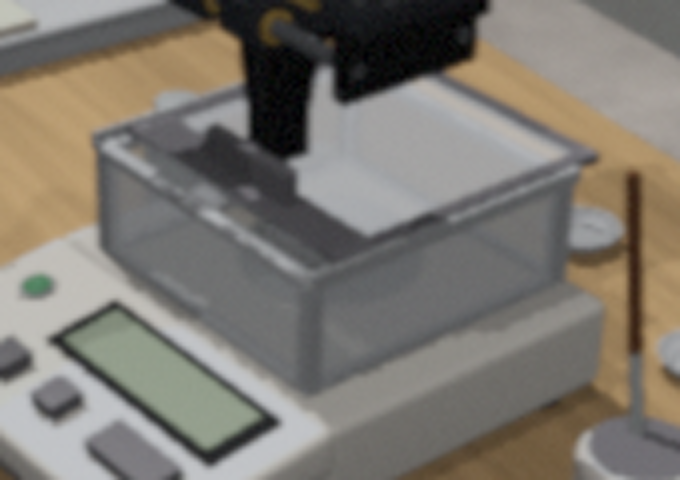

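The door follows the fingertip, and about 19 mm of its front gap remains. I'll push the rest in small, slow steps.

```bash
python3 -m jog '[[0,0.07,0,0,0],[0,0.07,0,0,0],[0,0.07,0,0,0],[0,0.07,0,0,0],[0,0.07,0,0,0],[0,0.07,0,0,0],[0,0.07,0,0,0],[0,0.07,0,0,0],[0,0.07,0,0,0],[0,0.07,0,0,0],[0,0.07,0,0,0]]'
python3 -m jog '[[0,0.04,0,0,0],[0,0.04,0,0,0],[0,0.04,0,0,0],[0,0.04,0,0,0],[0,0,0,0,0]]'
```

```text
time_s: 7.42
tool_pos: [0.6158, 0.0377, 0.1436]
tool_rot: [180.0, 0.0, -173.0]
force: [0.3, 0.4, -0.7]
grip_width: 0.0009
grasp_force: 0.5
time_s: 7.83
tool_pos: [0.6132, 0.0374, 0.1437]
tool_rot: [-180.0, 0.1, -173.0]
force: [3.0, 1.3, -2.0]
grip_width: 0.0005
grasp_force: 1.4
```

```bash
for i in 1 2 3; do python3 -m jog '[[0,0.03,0,0,0],[0,0.03,0,0,0],[0,0,0,0,0],[0,0,0,0,0]]' | egrep 'pos|force:'; done
```

```text
tool_pos: [0.6131, 0.0374, 0.1438]
force: [5.8, 0.7, -3.6]
grasp_force: 3.2
tool_pos: [0.613, 0.0374, 0.1438]
force: [9.4, 1.1, -6.1]
grasp_force: 4.6
tool_pos: [0.6129, 0.0374, 0.1439]
force: [12.1, 1.4, -7.8]
grasp_force: 6.1
```

```bash
python3 -m jog '[[0,-0.1,0,0,0],[0,-0.2,0,0,0],[0,-0.3,0,0,0],[0,0,0,-0.3,0],[0,0,0,-0.7,0],[0,0,0,-0.7,0],[0,0,0,-0.7,0],[0,0,0,0,0],[0,0,0,0,0]]'
python3 -m jog '[[0,0.5,-0.3,0,0],[0,0.7,-0.4,0,0],[0,0.7,-0.4,0,0],[0,0.7,-0.4,0,0],[0,0.7,-0.4,0,0],[0,0.7,-0.4,0,0],[0,0.7,-0.4,0,0],[0,0.7,-0.4,0,0],[0,0.3,-0.1,0,0],[0,0,0,0,0],[0,0,0,0,0]]'
python3 - <<'E'
from cell import env,read_camera
import cv2,numpy as np
o=env.get_obs();print(np.round(o["tool_pos"],4),o["tool_rot"])
a=read_camera("side")["color"][180:330,190:390,::-1]
cv2.imwrite("pics/p3.png",cv2.resize(a,(800,600),interpolation=cv2.INTER_CUBIC))
E
```

```text
time_s: 9.58
tool_pos: [0.6213, 0.0382, 0.1924]
tool_rot: [180.0, 0.1, -173.0]
force: [-0.5, 0.8, 0.1]
grip_width: 0.0004
grasp_force: 0.0
time_s: 10.5
tool_pos: [0.5154, -0.0388, 0.1912]
tool_rot: [180.0, -0.0, -173.0]
force: [0.6, 0.7, -0.3]
grip_width: 0.0006
grasp_force: 0.0
[ 0.5154 -0.0388  0.1912] [ 1.79959541e+02 -6.05148933e-03 -1.73004279e+02]
```

View pics/p3.png

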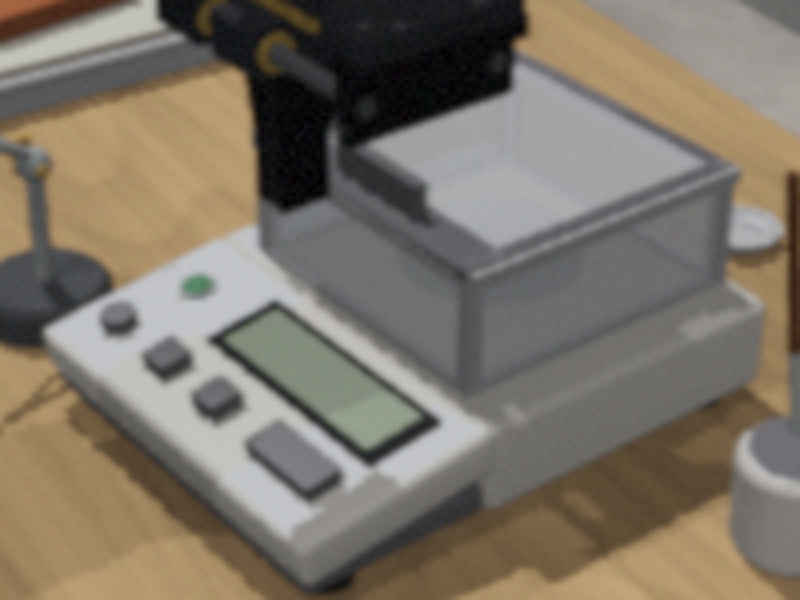

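The door looks fully shut, with the bar at the front edge of the shield, and the tare key is clear at crop (296,458). I'll descend over the tare key.

```bash
python3 -m jog '[[0,0.15,0,0.5,0],[0,0,0,0.8,0],[0,0,0,0.8,0],[0,0,0,0.8,0],[0,0,0,0.8,0],[0,0,0,0.8,0],[0,0,0,0.6,0],[0,0,0,0.3,0],[0,0,0,0.2,0],[0,0,0,0,0],[0,0,0,0,0]]'
python3 - <<'E'
from cell import env,read_camera
import cv2,numpy as np
o=env.get_obs();print(np.round(o["tool_pos"],4))
a=read_camera("side")["color"][230:330,190:330,::-1]
cv2.imwrite("pics/p4.png",cv2.resize(a,(700,500),interpolation=cv2.INTER_CUBIC))
E
```

```text
time_s: 11.47
tool_pos: [0.5132, -0.0394, 0.0799]
tool_rot: [-180.0, 0.0, -173.0]
force: [-0.1, 0.5, -0.4]
grip_width: 0.0005
grasp_force: 0.0
[ 0.5132 -0.0394  0.0799]
```

View pics/p4.png

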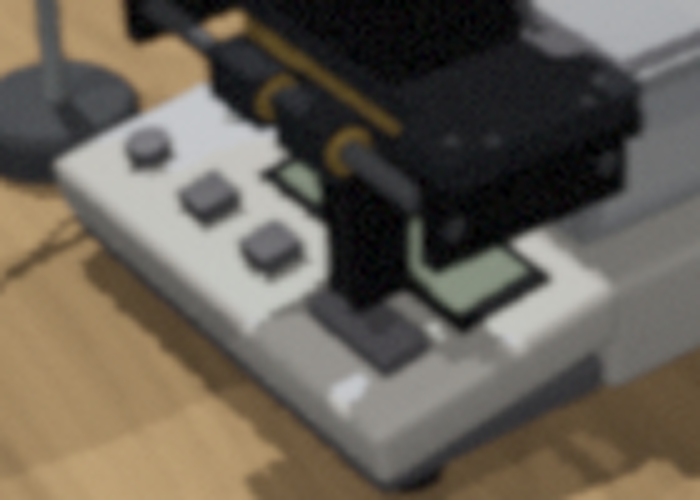

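The fingertip at (370,300) is about 13 mm above the tare key and centred on it, clear of the print key. I'll press in small steps.

```bash
python3 -m jog '[[0,0,0,0.1,0],[0,0,0,0.1,0],[0,0,0,0.1,0],[0,0,0,0.1,0],[0,0,0,0.1,0],[0,0,0,0,0]]' | egrep 'pos|force:'; for i in 1 2 3 4; do python3 -m jog '[[0,0,0,0.05,0],[0,0,0,0.05,0],[0,0,0,0,0]]' | egrep 'pos|force:'; done
```

```text
tool_pos: [0.5128, -0.0394, 0.0693]
force: [-0.9, -0.7, 0.5]
grasp_force: 0.5
tool_pos: [0.5131, -0.0394, 0.0677]
force: [-0.0, 0.3, 1.7]
grasp_force: 1.1
tool_pos: [0.5133, -0.0394, 0.066]
force: [-0.1, 0.4, 5.4]
grasp_force: 2.7
tool_pos: [0.5135, -0.0394, 0.0649]
force: [-2.6, 1.1, 12.4]
grasp_force: 5.9
tool_pos: [0.5137, -0.0393, 0.0638]
force: [-4.6, 0.6, 18.3]
grasp_force: 9.2
```

The force reached the key's full-press value near z 0.066 and then rose steeply to 18 N, so the key is on its stop. I'll release and withdraw upwards.

```bash
python3 -m jog '[[0,0,0,-0.1,0],[0,0,0,-0.1,0],[0,0,0,-0.15,0],[0,0,0,-0.2,0],[0,0,0,-0.3,0],[0,0,0,-0.7,0],[0,0,0,-0.8,0],[0,0,0,-0.8,0],[0,0,0,-0.8,0],[0,0,0,-0.8,0],[0,0,0,-0.8,0],[0,0,0,-0.8,0]]' && python3 -m jog '[[0,0.5,0,-0.5,0],[0,0.5,0,-0.5,0],[0,0.5,0,-0.5,0],[0,0,0,-0.5,0],[0,0,0,0,0],[0,0,0,0,0]]'
python3 - <<'E'
from cell import env,read_camera
import cv2,numpy as np
a=read_camera("side")["color"][130:330,160:440,::-1]
cv2.imwrite("pics/p5.png",cv2.resize(a,(800,571),interpolation=cv2.INTER_CUBIC))
E
```

```text
time_s: 14.02
tool_pos: [0.5123, -0.0395, 0.1893]
tool_rot: [-180.0, -0.0, -173.0]
force: [0.6, -0.1, 1.3]
grip_width: 0.0004
grasp_force: 0.0
time_s: 14.52
tool_pos: [0.4837, -0.043, 0.229]
tool_rot: [180.0, 0.1, -173.0]
force: [-0.7, 0.5, -0.3]
grip_width: 0.0007
grasp_force: 0.0
```

View pics/p5.png

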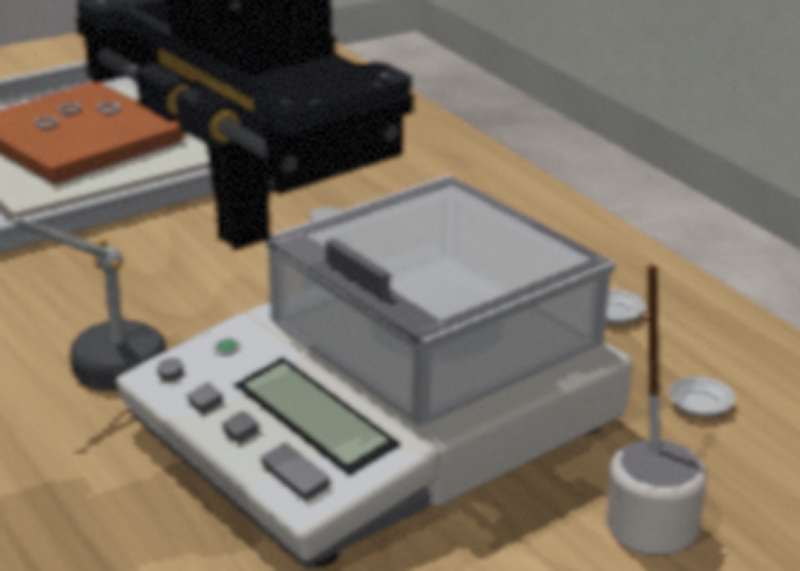

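The door is shut, the tare key is up and the surroundings are undisturbed. The bar top is at about side pixel (285.7,221.3), and I'll check that against the prediction for opening 0.

```bash
python3 - <<'E'
from fit import *
v=np.load("pose.npy")
for d in (0,.003,.006):
    v[3]=d;print(d,proj("side",mod(v,"bar")).round(1))
E
```

```text
0 [285.9 220. ]
0.003 [287.2 219.6]
0.006 [288.5 219.1]
```

```bash
python3 - <<'E'
from fit import *
from cell import read_camera
import cv2
v=np.load("pose.npy");v[3]=0
out=[]
for n in("scene","side"):
    im=read_camera(n)["color"][:,:,::-1]
    p=proj(n,mod(v,"bar"));u,w=(p-[33,37]).round().astype(int)
    print(n,p.round(1),"origin",u,w,"per 5mm",(proj(n,mod(v+[0,0,0,.005,0],"bar"))-p).round(2))
    out.append(cv2.resize(im[w:w+75,u:u+66],(400,455),interpolation=cv2.INTER_CUBIC))
cv2.imwrite("pics/p6.png",np.hstack(out))
E
```

```text
scene [348.2 198. ] origin 315 161 per 5mm [1.01 2.21]
side [285.9 220. ] origin 253 183 per 5mm [ 2.23 -0.81]
```

View pics/p6.png

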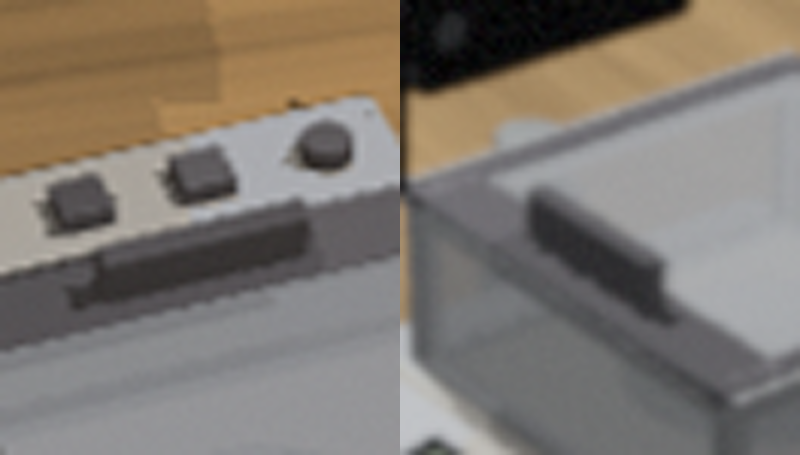

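In both views the door's frame is flush with the shield's front edge. The bar-top centre is at about (348.3,199) in the scene view, which matches opening 0 with the same residual as the first fit. The door is shut, so I'm handing in.

```bash
python3 -c "
from cell import env
print(env.sign_off())"
```

```text
the job is handed in; nothing more can be done
None
```

I pushed the draught shield's door fully shut (12 N at its buffers), pressed the tare key to its stop (18 N at most) and let it spring back, then withdrew clear and handed the job in after about 15 s; no verdict was returned.

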